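# Set the running clearance under a prayer wheel drum head

## Task

Set the running clearance of the drum head on its bench spindle, ready for the collar to be pinned: slip the flat steel thrust washer over the spindle and then the flanged spacer spool on top of it, so that both lie flat on the hub. Then slide the wooden wedge along the bench, thin end first, under the rim of the drum head until the head just lifts off its seat, about 3 mm clear, without jacking it up high. Finish there with the wedge flat on the bench and still in your grip, the wedge alone carrying the head; leave all other parts and tools where they are.

Things in the scene. Friction and masses are not known exactly. Their poses are not given: they have to be found in the camera images.
- stand: bench spindle bolted to the bench (does not move): a dark steel foot 50 mm across and 5 mm high, above it a 32 mm round shoulder up to 15 mm over the bench on which the drum head is seated, and on its upright axis a 12 mm bright steel spindle whose top, tapered to 6 mm over its last 6 mm, stands 68 mm over the bench. Origin on the spindle's axis at bench level. The drum head counts as part of it.
- head (a joint): how far the drum head stands off its seat on the spindle, in m: 0 = seated, grows as it rises straight up the spindle (its sleeve keeps it level; no spring). The drum head is a round brass pan 180 mm across with a 10 mm high upturned edge; its flat underside lies 15 mm above the bench when seated, so the free gap under it reaches from the rim 65 mm inwards to the stand's foot, all round. It weighs about 0.4 kg.
- hub_top (a point): centre of the flat top face of the drum head's hub, a brass boss 48 mm across that stands 10 mm above the pan's floor; this face lies 28 mm above the bench when the head is seated. The spindle passes through it and stands 40 mm above it.
- washer_c (a point): centre (half-way up) of the thrust washer: a flat chromed steel ring 56 mm in outer diameter, 22 mm bore, 8 mm thick, about 0.13 kg, lying flat on the bench in the row of parts; z axis along its bore.
- spool_c (a point): centre (half-way up) of the spacer spool: lacquered maple, two flanges 46 mm across and 6 mm thick with a 35 mm waist between, 22 mm high, 22 mm bore right through, about 0.03 kg, standing on one flange in the row of parts; both ends alike; z axis along its bore.
- wedge: plain hardwood wedge lying flat on the bench: 130 mm long, 32 mm wide, 5 mm high at the thin end and 37.5 mm at the thick end (its top slopes 1 in 4), about 0.065 kg. Origin on its underside at the middle of its length and width; x axis along it towards the thin end, z up.
- wedge_grip (a point): a good place to grip the wedge across its 32 mm width, near its thick end: on its centre line, 25 mm from the thick end, half-way up (15.6 mm above its underside; the wedge is 31 mm high there). Same axes as the wedge.
- wedge_nose (a point): middle of the thin end's lower edge, 105 mm from the grip place. Same axes as the wedge.
- cap_c (a point): bystander: copper dome cap, 56 mm across, 32 mm high, in the row of parts; point at mid-height.
- bushing_c (a point): bystander: ceramic-lined brass bushing, a plain tube 42 mm across, 30 mm high, in the row of parts; point at mid-height.
- parallel: bystander: ground steel parallel strip, a plain bar 130 x 30 x 13 mm lying near the back of the bench; origin at its underside.
- oiler: bystander: small white oil bottle, 42 mm across, 100 mm high; origin at its underside.
- hammer: bystander: hammer lying on the right side, beyond the row of parts of the bench.
- driver: bystander: screwdriver lying on the left side of the bench.
Not all that is in view belongs to the job. Several things look just like the wedge: the one meant starts farthest to the robot's right. Of the things that look like the part that bears washer_c, take the one that is nearest to the robot's base at the start.

How it is judged:
By the outcome, as a careful person would: the job done as asked, in the order asked, and still so for the second after the job is handed in, while the arm keeps its last pose, push and grip.
It also fails if it takes over 64 s, if anything falls off the work surface, if the arm or the gripper's body presses on something with over 40 N, if the wrist force passes 120 N, or if a joint passes its speed limit or range.

## Robot

A 6-joint arm with a two-finger parallel gripper is mounted at the origin on the work surface. World frame = base frame: x ahead of the robot, y to its left, z up, the work surface at z = 0. Lengths are in mm, angles in rad, forces in N, time in s.
With the tool pointing down it reaches from about 300 to 775 mm from the base axis. Payload 14.6 kg.
Tool frame: the origin (TCP) lies at the very end of the fingers, on their centre line; the grasp point (between the pads) lies 19 mm behind it; z points along the fingers, y is the line along which they close (so a half turn about z gives the same grasp; the last joint's range is limited). The gripper opens to 94 mm and grips with 3 to 60 N. Pads are 16 mm wide; open, the fingers measure 119 mm over their backs; the gripper's body (75 mm by 177 mm) begins 78 mm behind the grasp point.
Start: joints at [1.171, 0.3, 1.521, -0, 1.321, -0.067], TCP at [179.677, 519.813, 205.446] pointing down, gripper open.
Joint ranges: [-3.03, 3.03], [-0.79, 2.21], [0.23, 2.52], [-1.04, 4.18], [0, 3.07], [-2.55, 2.55]. Speed limits (rad/s): [2.22, 2.22, 2.57, 3.14, 3.14, 3.14].

## Interface

Orientations are given as [roll, pitch, yaw] about the fixed x, y, z axes, in that order (R = Rz(yaw) Ry(pitch) Rx(roll)).
In Python, from cell import manip, camera, get_calibration gives the robot as it stands. The module is installed in compiled form; this text tells all that it offers.
- The arm moves only by the tool jog_arm, never from a script. Its argument "plan" is one flat list of numbers, 6 for each row, row after row: the shift along the world's x, y, z in m, then the turn, a rotation vector about the world's x, y, z in degrees. A call has 1 to 20 rows; each row is the pose to reach, as a shift and turn from the pose commanded when the call began; what a row does not reach only later rows make up. A row lasts 1/10 s, in which the tool goes at most 50 mm and 8.59 degrees, less where a joint would pass 70% of its speed; a pose out of reach is approached as far as the arm can. A call with a gripper value outside its range is refused whole. "claw" is the finger opening in m, from 0 to 0.094, set as the call begins (left out, the last holds). The fingers move at their own pace and stop on an object; "force" is the grip in N (left out, the last holds). Time passes only in rows, so rows that repeat a pose let the fingers close. It gives the time, the measured TCP pose, the force, the opening and the grip force at its end, in the units of the state.
- manip.read_state(): the state, without advancing time (a new reading comes with each control period).
- camera(name): name is "scene" or "side" or "wrist"; returns (picture, depth): 400x640x3 uint8, red, green, blue; 400x640 float32, mm along the optical axis (not along the pixel's ray), 0 where there is no reading.
- get_calibration(name): a dict with "fx", "fy", "cx", "cy" (pixels), "k1" (the pictures are not rectified: a ray, as slopes to the right and down, at radius r is drawn at 1 + k1 r^2 times it, then the intrinsics apply), "origin" and "attitude" of the camera in the world. Camera axes: x right, y down, z forward; pixel columns grow to the right and rows downward; lengths in mm; the calibration is good to about 2 mm. A picture is of the moment at which its call begins: read the wrist's pose just before it. get_calibration takes no time and is no camera call; for the wrist camera it gives the pose at the moment of the call.
- manip.sign_off(): hands the job in; it is judged then, once.
The state is a dict: "clock": time; "joints": joint angles; "qd": joint speeds; "effort": joint torques, N m; "eef_pos": TCP position; "eef_rot": TCP orientation; "wrist_force": force on the tool from outside, world axes, zero at the start; "moment": the same for the moment, N m; "finger_gap": finger opening in mm; "finger_force": force on a finger pad.
Only numpy, scipy, OpenCV 4.12 (cv2) and the standard library are available. Lean on these libraries where they do the work, as an engineer would, in place of code of your own. Each camera call takes 0.05 s, during which the arm holds its last target. There are 200 camera calls.

## Working session

There is one attempt and no reset: what is moved stays moved. The work goes in short steps, Python scripts to look and compute and a tool call to move; the robot and the scene stay as the last step left them, time stands still between calls to the robot, and variables do not carry over. Pictures are saved under pics/ and viewed, at most 10 in all, crops included, and the job is handed in when it is done.

Besides the shell and the picture viewer there is one more tool, called after ">>>" as name(argument=value, ...), one argument or row to a line, values as JSON. jog_arm: Moves the arm, as the interface text tells. Its arguments: {"type":"object","properties":{"plan":{"type":"array"},"claw":{"type":"number"},"force":{"type":"number"}},"required":["plan"]}

```bash
mkdir -p pics; cat > h.py <<'E'
import numpy as np, cv2
from cell import manip, camera, get_calibration
from scipy.spatial.transform import Rotation as R
def att(c):
    a=np.array(c["attitude"],float)
    return a if a.shape==(3,3) else R.from_euler('xyz',a).as_matrix()
def ray(c,u,v):
    d=np.array([(u-c["cx"])/c["fx"],(v-c["cy"])/c["fy"]]); s=d.copy()
    for _ in range(10): s=d/(1+c["k1"]*(s@s))
    return s
def onplane(c,u,v,z):
    s=ray(c,u,v); w=att(c)@np.array([*s,1]); o=np.array(c["origin"],float)
    return o+w*(z-o[2])/w[2]
def atdepth(c,u,v,d):
    s=ray(c,u,v); return np.array(c["origin"],float)+att(c)@(np.array([*s,1])*d)
def snap(n,f):
    c=get_calibration(n); p,d=camera(n); cv2.imwrite(f"pics/{f}.png",p[:,:,::-1]); np.savez(f"pics/{f}.npz",p=p,d=d,c=np.array(c,dtype=object)); return c,p,d
def load(f):
    z=np.load(f"pics/{f}.npz",allow_pickle=True); return z["c"].item(),z["p"],z["d"]
E
python3 - <<'E'
from h import *
for n in("scene","side"):
    c,p,d=snap(n,n+"0"); print(c)
print(manip.read_state())
E
```

```text
{'fx': 430.6775258790589, 'fy': 430.6775258790589, 'cx': 318.99806632240575, 'cy': 199.59051280054675, 'k1': 0.01963115232440122, 'origin': array([1010.62792928,  388.64953152,  972.2694311 ]), 'attitude': array([-2.54254157,  0.00295249,  2.19977158])}
{'fx': 389.8048165198579, 'fy': 389.8048165198579, 'cx': 320.78778187734713, 'cy': 196.23079604202644, 'k1': -0.0011065351558525143, 'origin': array([ 133.21099032, -750.8357103 ,  806.43184455]), 'attitude': array([-2.31459054,  0.00482191, -0.43781969])}
{'clock': 0.1, 'joints': array([ 1.17140621e+00,  3.00391378e-01,  1.52153220e+00,  3.16865779e-06,
        1.32076583e+00, -6.66024806e-02]), 'qd': array([-0.00172332, -0.00241974, -0.00159619, -0.00016735,  0.0005805 ,
        0.0007508 ]), 'effort': array([-1.23467387e-03, -5.32647300e+01, -3.53277791e+01,  7.08534429e-02,
        2.34547199e-02, -5.37393225e-05]), 'eef_pos': array([179.5757628 , 519.58412984, 204.95075794]), 'eef_rot': array([-3.14049854e+00, -7.60548101e-05,  2.80880419e+00]), 'wrist_force': array([-0.05188243,  0.09495619, -0.59777263]), 'moment': array([ 0.01884232, -0.03217404,  0.00922622]), 'finger_force': 0.0, 'finger_gap': 93.90782914130273}
```

View pics/scene0.png

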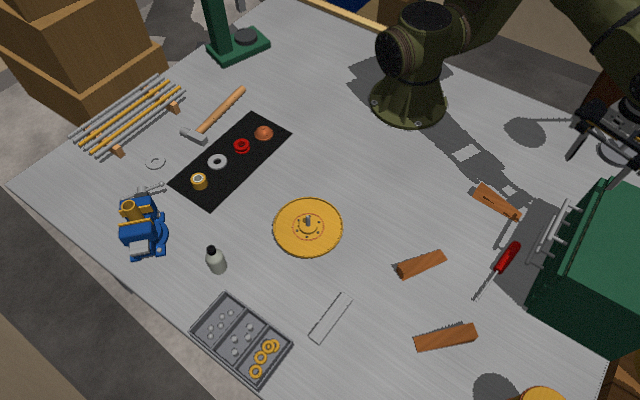

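View pics/side0.png

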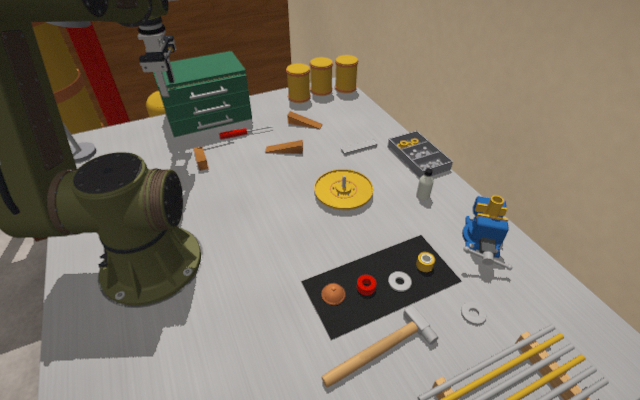

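The scene view shows the row on the black mat: bushing (198,181), washer (217,161), spool, red (241,146) and cap (264,132). The drum head is at (307,227) and the oiler at (215,260).
- Washer-like: (217,161) on the mat and (155,162) on bare bench.
- Wedge-like: (497,200), (420,264) and (445,337).

Next I measure all of these.

```bash
python3 - <<'E'
from h import *
np.set_printoptions(precision=1,suppress=True)
for f in("scene0","side0"):
    c,p,d=load(f); hsv=cv2.cvtColor(p,cv2.COLOR_RGB2HSV)
    print(f)
    # world map
    H,W=d.shape
    def comps(m,name,amin,z):
        n,l,s,ce=cv2.connectedComponentsWithStats(m.astype(np.uint8),connectivity=8)
        for i in range(1,n):
            if s[i,4]>amin:
                bx=s[i,:4]; cc=[bx[0]+bx[2]/2-.5,bx[1]+bx[3]/2-.5]
                ys,xs=np.nonzero(l==i); k=len(xs)//300+1
                P=np.array([atdepth(c,u,v,d[v,u]) for u,v in zip(xs[::k],ys[::k]) if d[v,u]>0])
                (a,b),sz,an=cv2.minAreaRect(np.c_[xs,ys].astype(np.float32))
                print(name,s[i,4],"cen",ce[i],"onplane",onplane(c,*ce[i],z),"med",np.median(P,0) if len(P) else None,"ztop",np.percentile(P[:,2],95) if len(P) else None)
    h,s,v=cv2.split(hsv)
    comps((h>5)&(h<15)&(s>140)&(v>90),"wood",150,15)
    comps(((h<4)|(h>176))&(s>180)&(v>100),"red",60,11)
    comps((h>18)&(h<28)&(s>160)&(v>120),"brass",800,20)
    comps((s<30)&(v>225),"white",40,4)
for f,u,v in(("scene0",217,161),("scene0",155,162),("side0",400,282),("side0",474,314)):
    c,p,d=load(f); print(f,u,v,onplane(c,u,v,8))
for f,u,v in(("scene0",307,217),("side0",344,178)):
    c,p,d=load(f); print(f,u,v,onplane(c,u,v,68))
c,p,d=load("scene0")
a=cv2.resize(p[120:350,380:540],None,fx=3,fy=2.6*0+2.6)[:,:,::-1]
a=cv2.resize(p[170:360,385:530],None,fx=3,fy=3,interpolation=cv2.INTER_CUBIC)[:,:,::-1]
b=cv2.resize(p[115:215,140:250],None,fx=3,fy=3,interpolation=cv2.INTER_CUBIC)[:,:,::-1]
o=np.zeros((570,435+330,3),np.uint8);o[:,:435]=a;o[:300,435:]=b
cv2.imwrite("pics/crop.png",o)
E
```

```text
scene0
wood 209 cen [263.4 132.8] onplane [ 385.2 -276.8   15. ] med [ 387.  -274.9   17.4] ztop 27.2329994243363
wood 638 cen [494.4 200.8] onplane [211.8 383.9  15. ] med [217.7 382.9  18.8] ztop 35.47531224941531
wood 678 cen [420.7 263.5] onplane [490.8 313.7  15. ] med [496.9 313.5  21.4] ztop 36.31260365014159
wood 983 cen [445.5 337.2] onplane [617.  443.1  15. ] med [619.3 442.8  20.4] ztop 36.05990869527247
red 144 cen [241.5 145.2] onplane [ 458.6 -300.    11. ] med [ 461.7 -294.5   20.3] ztop 23.892657192664434
red 113 cen [503.1 260.1] onplane [362. 472.  11.] med [371.8 470.8  24.8] ztop 28.376387663119225
brass 2460 cen [307.5 227.3] onplane [573.6  30.6  20. ] med [574.3  33.3  18.1] ztop 23.584281148517217
side0
wood 404 cen [332.8 293.6] onplane [ 376.2 -289.5   15. ] med [ 373.9 -291.5   19.1] ztop 27.48740176431458
red 115 cen [232.8 132.4] onplane [351.  486.1  11. ] med [349.7 467.6  22.5] ztop 28.34472983268853
red 263 cen [365.9 284.2] onplane [ 461.5 -297.7   11. ] med [ 459.3 -301.2   20.8] ztop 23.531092490948208
brass 1610 cen [343.3 189. ] onplane [567.7  24.9  20. ] med [563.9  24.8  18.5] ztop 26.829605078366217
brass 827 cen [502.6 368.1] onplane [ 606.1 -593.9   20. ] med [ 589.4 -600.2   50.6] ztop 53.02937360574113
scene0 217 161 [ 543.6 -318.7    8. ]
scene0 155 162 [ 650.9 -460.2    8. ]
side0 400 282 [ 541.2 -325.9    8. ]
side0 474 314 [ 644.7 -470.6    8. ]
scene0 307 217 [572.6  29.9  68. ]
side0 344 178 [565.7  20.1  68. ]
```

View pics/crop.png

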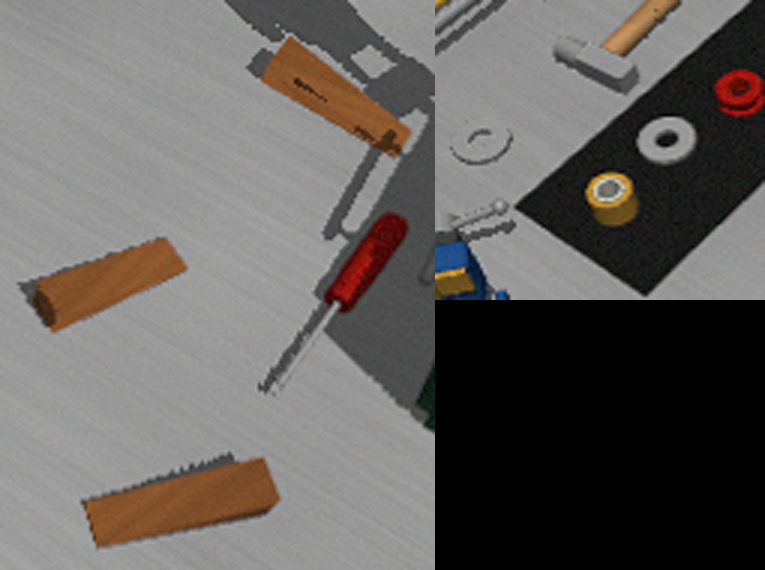

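The wedge meant is the one at scene (420,263). Its y is about 314, smaller than the others' 384 and 443, so it is farthest right; its thick end points image-left. The washer is the one at (217,161), 631 mm from the base, against about 800 for (155,162). Going above the washer now.

>>> jog_arm(
  plan=[0.02, -0.04, 0, 0, 0, 0, 0.04, -0.085, 0, 0, 0, 0, 0.06, -0.13, 0, 0, 0, 0, 0.08, -0.175, 0, 0, 0, 0, 0.1, -0.22, 0, 0, 0, 0, 0.12, -0.265, 0, 0, 0, 0, 0.14, -0.31, 0, 0, 0, 0, 0.16, -0.355, 0, 0, 0, 0, 0.18, -0.4, 0, 0, 0, 0, 0.2, -0.445, 0, 0, 0, 0, 0.22, -0.49, 0, 0, 0, 0, 0.24, -0.535, 0, 0, 0, 0, 0.26, -0.58, 0, 0, 0, 0, 0.28, -0.625, 0, 0, 0, 0, 0.3, -0.67, 0, 0, 0, 0, 0.32, -0.715, 0, 0, 0, 0, 0.34, -0.76, 0, 0, 0, 0, 0.35, -0.8, 0, 0, 0, 0, 0.36, -0.84, 0, 0, 0, 0, 0.36, -0.84, 0, 0, 0, 0],
  claw=0.094,
  force=25,
)

```text
clock: 2.1
eef_pos: [539.3, -323.9, 203.8]
eef_rot: [-3.142, -0.002, 2.805]
wrist_force: [0.5, 0.3, -0.3]
finger_gap: 94.2
finger_force: 0.0
```

```bash
python3 - <<'E'
from h import *
s=manip.read_state();print(s["clock"],s["eef_pos"],s["eef_rot"],s["joints"])
c,p,d=snap("wrist","w1");print(c)
E
```

```text
2.1 [ 539.33414316 -323.9462429   203.77689644] [-3.14158419e+00 -1.73562570e-03  2.80533469e+00] [-5.98900180e-01  4.81072568e-01  1.27547157e+00 -4.66679432e-04
  1.38672245e+00 -1.83335274e+00]
{'fx': 292.40104173768765, 'fy': 292.40104173768765, 'cx': 315.93945308386805, 'cy': 201.70456381403713, 'k1': -0.020331657599176024, 'origin': array([ 464.64402411, -298.76817513,  383.78392613]), 'attitude': array([ 2.86751821e+00, -3.74608702e-04,  1.23308764e+00])}
```

View pics/w1.png

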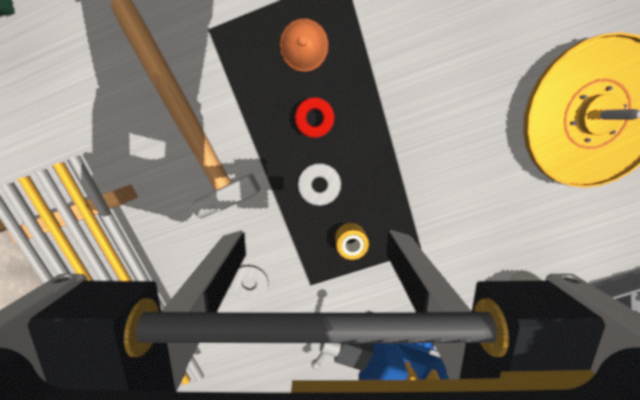

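Wrist view: washer at (320,184), spool (315,118), bushing (352,244), cap (304,45), drum head at about (585,110) with its spindle near (605,115).

```bash
python3 - <<'E'
from h import *
np.set_printoptions(precision=1,suppress=True)
c,p,d=load("w1"); h,s,v=cv2.split(cv2.cvtColor(p,cv2.COLOR_RGB2HSV))
def fit(m,name,z,box):
    b=np.zeros_like(m);b[box[1]:box[3],box[0]:box[2]]=1;m=(m&b).astype(np.uint8)
    cs,_=cv2.findContours(m,cv2.RETR_EXTERNAL,cv2.CHAIN_APPROX_NONE);k=max(cs,key=cv2.contourArea)[:,0]
    W=np.array([onplane(c,u,v,z)[:2] for u,v in k]).astype(np.float32)
    e=cv2.fitEllipse(W); print(name,cv2.fitEllipse(k.astype(np.float32))[0],"world",np.array(e[0]),"axes",np.array(e[1]))
fit((s<60)&(v>140),"washer",8,(290,155,350,215))
fit(((h<4)|(h>176))&(s>180)&(v>90),"spool",22,(285,90,345,145))
fit((h>18)&(h<30)&(s>150)&(v>100),"bushing",30,(325,215,380,270))
fit((h>18)&(h<30)&(s>140)&(v>100),"pan",25,(500,20,640,200))
for t in((320,184),(315,110),(560,60),(585,170)): print(t,atdepth(c,*t,d[t[1],t[0]]))
E
```

```text
washer (319.22174072265625, 184.03749084472656) world [ 543.6 -321.8] axes [54.2 54.4]
spool (314.18438720703125, 117.05547332763672) world [ 461.6 -299.8] axes [45.8 46.1]
bushing (351.6973571777344, 242.08892822265625) world [ 626.3 -305.8] axes [42.1 50.1]
pan (588.5651245117188, 110.90737915039062) world [567.5  12.3] axes [140.1 180.7]
(320, 184) [ 545.3 -321.1   -1. ]
(315, 110) [ 453.4 -295.9    3.1]
(560, 60) [493.5 -14.7  26.6]
(585, 170) [636.5   7.5  17.7]
```

>>> jog_arm(
  plan=[0.004, -0.002, -0.045, 0, 0, 0, 0.004, -0.002, -0.09, 0, 0, 0, 0.004, -0.002, -0.135, 0, 0, 0, 0.004, -0.002, -0.17, 0, 0, 0, 0.004, -0.002, -0.19, 0, 0, 0, 0.004, -0.002, -0.2, 0, 0, 0, 0.004, -0.002, -0.203, 0, 0, 0, 0.004, -0.002, -0.203, 0, 0, 0, 0.004, -0.002, -0.203, 0, 0, 0],
)

```text
clock: 3.05
eef_pos: [544.3, -322.4, 3.9]
eef_rot: [-3.141, 0.002, 2.809]
wrist_force: [-0.4, 0.1, 0.0]
finger_gap: 94.1
finger_force: 0.0
```

>>> jog_arm(
  plan=[0, 0, 0, 0, 0, 0, 0, 0, 0, 0, 0, 0, 0, 0, 0, 0, 0, 0, 0, 0, 0, 0, 0, 0, 0, 0, 0, 0, 0, 0, 0, 0, 0, 0, 0, 0],
  claw=0.04,
  force=25,
)

```text
clock: 3.65
eef_pos: [543.7, -322.2, 2.4]
eef_rot: [3.142, -0.0, 2.809]
wrist_force: [-0.2, 0.3, 0.8]
finger_gap: 54.1
finger_force: 25.0
```

>>> jog_arm(
  plan=[0, 0, 0.02, 0, 0, 0, 0, 0, 0.06, 0, 0, 0, 0, 0.01, 0.1, 0, 0, 0, 0.01, 0.05, 0.125, 0, 0, 0, 0.02, 0.09, 0.14, 0, 0, 0, 0.025, 0.13, 0.148, 0, 0, 0, 0.035, 0.17, 0.148, 0, 0, 0, 0.045, 0.21, 0.148, 0, 0, 0, 0.055, 0.25, 0.148, 0, 0, 0, 0.06, 0.29, 0.148, 0, 0, 0, 0.065, 0.32, 0.148, 0, 0, 0, 0.066, 0.334, 0.148, 0, 0, 0, 0.066, 0.334, 0.148, 0, 0, 0, 0.066, 0.334, 0.148, 0, 0, 0],
)

```text
clock: 5.05
eef_pos: [609.5, 10.9, 150.3]
eef_rot: [-3.141, -0.0, 2.808]
wrist_force: [0.1, 0.4, -1.3]
finger_gap: 54.8
finger_force: 25.0
```

```bash
python3 - <<'E'
from h import *
s=manip.read_state();print(s["clock"],s["eef_pos"],s["eef_rot"],s["finger_gap"],s["finger_force"])
c,p,d=snap("wrist","w2");print(c["origin"])
E
```

```text
5.05 [609.54565329  10.87683995 150.320355  ] [-3.14126970e+00 -1.88908228e-04  2.80848860e+00] 54.80046789048715 24.999683741480112
[534.51956609  35.96437485 330.22125265]
```

View pics/w2.png

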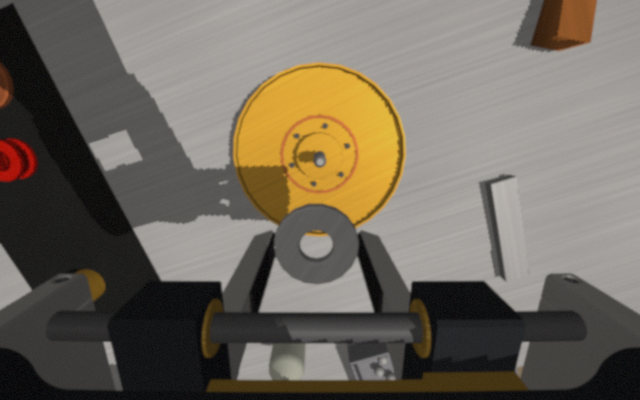

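The spindle tip shows at (320,160) inside the pan, the washer level in the fingers with its bore at (316,244), and the wedge's thick end at top right (565,30).

```bash
python3 - <<'E'
from h import *
np.set_printoptions(precision=1,suppress=True)
c,p,d=load("w2"); h,s,v=cv2.split(cv2.cvtColor(p,cv2.COLOR_RGB2HSV))
def fit(m,name,z,box,inv=0):
    b=np.zeros(m.shape,bool);b[box[1]:box[3],box[0]:box[2]]=1;m=(m&b).astype(np.uint8)
    cs,_=cv2.findContours(m,cv2.RETR_EXTERNAL,cv2.CHAIN_APPROX_NONE);k=max(cs,key=cv2.contourArea)[:,0]
    W=np.array([onplane(c,u,v,z)[:2] for u,v in k]).astype(np.float32)
    e=cv2.fitEllipse(W); print(name,cv2.fitEllipse(k.astype(np.float32))[0],"world",np.array(e[0]),"axes",np.array(e[1]))
# pan: upper half of rim only, circle fit
m=(h>15)&(h<30)&(s>150)&(v>60)
b=np.zeros(m.shape,bool);b[55:240,225:415]=1
cs,_=cv2.findContours((m&b).astype(np.uint8),cv2.RETR_EXTERNAL,cv2.CHAIN_APPROX_NONE);k=max(cs,key=cv2.contourArea)[:,0]
k=k[k[:,1]<165]
W=np.array([onplane(c,u,v,25)[:2] for u,v in k]); A=np.c_[2*W,np.ones(len(W))];x=np.linalg.lstsq(A,(W**2).sum(1),rcond=None)[0]
print("pan circle",x[:2],"r",np.sqrt(x[2]+x[:2]@x[:2]))
m=(s<110)&(v>60)
fit(m,"spindle",68,(308,150,332,172))
print([ (i,j) for i,j in [(s[160,x],v[160,x]) for x in range(306,334,2)]])
g=(s<40)&(v<150)
b=np.zeros(m.shape,bool);b[225:262,298:336]=1
fit((v>=130)|(s>60),"washer bore",156,(296,226,336,264))
fit((v<130)&(s<60),"washer",156,(290,200,344,290))
print(onplane(c,320,160,68),onplane(c,316.5,244,156),d[270,318],atdepth(c,318,270,d[270,318]))
E
```

```text
pan circle [570.   26.7] r 88.41131040707027
spindle (319.3135070800781, 159.01646423339844) world [568.1  27.5] axes [ 9.7 13. ]
[(np.uint8(189), np.uint8(119)), (np.uint8(194), np.uint8(121)), (np.uint8(186), np.uint8(126)), (np.uint8(173), np.uint8(121)), (np.uint8(55), np.uint8(83)), (np.uint8(12), np.uint8(109)), (np.uint8(11), np.uint8(158)), (np.uint8(12), np.uint8(165)), (np.uint8(8), np.uint8(150)), (np.uint8(30), np.uint8(126)), (np.uint8(148), np.uint8(179)), (np.uint8(192), np.uint8(216)), (np.uint8(191), np.uint8(220)), (np.uint8(194), np.uint8(221))]
washer bore (315.9610595703125, 243.2565460205078) world [607.5  10.6] axes [18.9 20.4]
washer (316.3658447265625, 244.14663696289062) world [609.3  10.3] axes [38.4 59.8]
[569.1  27.8  68. ] [608.   10.8 156. ] 192.97282 [625.6   5.8 156.8]
```

>>> jog_arm(
  plan=[-0.02, 0.008, 0, 0, 0, 0, -0.039, 0.016, -0.01, 0, 0, 0, -0.039, 0.016, -0.04, 0, 0, 0, -0.039, 0.016, -0.06, 0, 0, 0, -0.039, 0.016, -0.075, 0, 0, 0, -0.039, 0.016, -0.09, 0, 0, 0, -0.039, 0.016, -0.105, 0, 0, 0, -0.039, 0.016, -0.115, 0, 0, 0, -0.039, 0.016, -0.119, 0, 0, 0, -0.039, 0.016, -0.119, 0, 0, 0, -0.039, 0.016, -0.119, 0, 0, 0],
)

```text
clock: 6.2
eef_pos: [571.0, 27.8, 31.9]
eef_rot: [3.141, 0.001, 2.809]
wrist_force: [-0.7, 0.1, -1.0]
finger_gap: 54.6
finger_force: 25.0
```

>>> jog_arm(
  plan=[0, 0, 0, 0, 0, 0, 0, 0, 0, 0, 0, 0, 0, 0, 0, 0, 0, 0, 0, 0, 0, 0, 0, 0, 0, 0, 0, 0, 0, 0, 0, 0, 0.02, 0, 0, 0, 0, 0, 0.06, 0, 0, 0, 0, 0, 0.1, 0, 0, 0, 0, 0, 0.12, 0, 0, 0, 0, 0, 0.12, 0, 0, 0],
  claw=0.09,
)

```text
clock: 7.2
eef_pos: [571.9, 27.8, 154.6]
eef_rot: [3.14, 0.005, 2.809]
wrist_force: [-1.0, 0.3, -0.3]
finger_gap: 90.2
finger_force: 0.0
```

```bash
python3 - <<'E'
from h import *
s=manip.read_state();print(s["clock"],s["eef_pos"],s["finger_gap"])
c,p,d=snap("wrist","w3")
cv2.imwrite("pics/w3c.png",cv2.resize(p[100:320,200:440],None,fx=2,fy=2)[:,:,::-1])
E
```

```text
7.2 [571.91141423  27.81524342 154.60831353] 90.17220706829418
```

View pics/w3c.png

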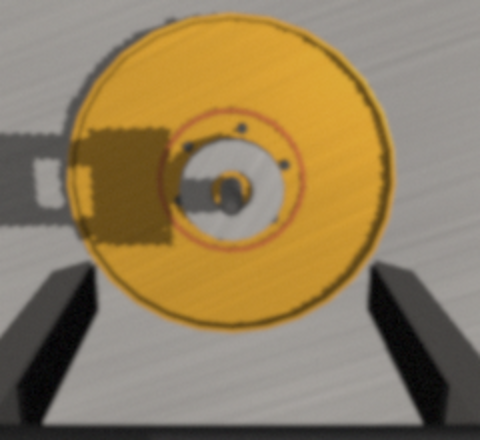

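Crop: the washer lies flat on the hub with the spindle through its bore at (232,190). Now the spool.

>>> jog_arm(
  plan=[-0.015, -0.045, 0, 0, 0, 0, -0.03, -0.09, 0, 0, 0, 0, -0.045, -0.135, 0, 0, 0, 0, -0.06, -0.18, 0, 0, 0, 0, -0.075, -0.225, 0, 0, 0, 0, -0.09, -0.27, 0, 0, 0, 0, -0.105, -0.31, 0, 0, 0, 0, -0.11, -0.328, -0.02, 0, 0, 0, -0.11, -0.328, -0.06, 0, 0, 0, -0.11, -0.328, -0.1, 0, 0, 0, -0.11, -0.328, -0.13, 0, 0, 0, -0.11, -0.328, -0.144, 0, 0, 0, -0.11, -0.328, -0.147, 0, 0, 0, -0.11, -0.328, -0.147, 0, 0, 0, -0.11, -0.328, -0.147, 0, 0, 0],
)

```text
clock: 8.75
eef_pos: [461.3, -300.6, 5.7]
eef_rot: [-3.141, 0.002, 2.809]
wrist_force: [-0.2, -0.2, -0.4]
finger_gap: 89.9
finger_force: 0.0
```

>>> jog_arm(
  plan=[0, 0, 0, 0, 0, 0, 0, 0, 0, 0, 0, 0, 0, 0, 0, 0, 0, 0, 0, 0, 0, 0, 0, 0, 0, 0, 0, 0, 0, 0, 0, 0, 0, 0, 0, 0, 0, 0, 0, 0, 0, 0],
  claw=0.03,
  force=15,
)

```text
clock: 9.45
eef_pos: [460.7, -300.2, 4.5]
eef_rot: [3.142, 0.0, 2.809]
wrist_force: [-0.4, -0.3, 0.3]
finger_gap: 44.9
finger_force: 15.0
```

>>> jog_arm(
  plan=[0, 0, 0.02, 0, 0, 0, 0, 0, 0.06, 0, 0, 0, 0.003, 0.01, 0.1, 0, 0, 0, 0.015, 0.045, 0.115, 0, 0, 0, 0.03, 0.09, 0.115, 0, 0, 0, 0.045, 0.135, 0.115, 0, 0, 0, 0.06, 0.18, 0.115, 0, 0, 0, 0.075, 0.225, 0.115, 0, 0, 0, 0.09, 0.27, 0.115, 0, 0, 0, 0.1, 0.3, 0.115, 0, 0, 0, 0.107, 0.32, 0.115, 0, 0, 0, 0.109, 0.3275, 0.115, 0, 0, 0, 0.109, 0.3275, 0.105, 0, 0, 0, 0.109, 0.3275, 0.09, 0, 0, 0, 0.109, 0.3275, 0.075, 0, 0, 0, 0.109, 0.3275, 0.06, 0, 0, 0, 0.109, 0.3275, 0.046, 0, 0, 0, 0.109, 0.3275, 0.038, 0, 0, 0, 0.109, 0.3275, 0.037, 0, 0, 0, 0.109, 0.3275, 0.037, 0, 0, 0],
)

```text
clock: 11.45
eef_pos: [569.8, 27.3, 41.5]
eef_rot: [3.142, 0.0, 2.809]
wrist_force: [-0.4, -0.3, -0.5]
finger_gap: 44.7
finger_force: 15.0
```

>>> jog_arm(
  plan=[0, 0, 0, 0, 0, 0, 0, 0, 0, 0, 0, 0, 0, 0, 0, 0, 0, 0, 0, 0, 0, 0, 0, 0, 0, 0, 0, 0, 0, 0, 0, 0, 0.02, 0, 0, 0, 0, 0, 0.06, 0, 0, 0, 0, 0, 0.1, 0, 0, 0, 0, 0, 0.12, 0, 0, 0, 0, 0, 0.12, 0, 0, 0],
  claw=0.085,
)

```text
clock: 12.45
eef_pos: [570.9, 27.3, 164.6]
eef_rot: [3.14, 0.005, 2.809]
wrist_force: [-0.7, 0.2, 0.5]
finger_gap: 85.1
finger_force: 0.0
```

```bash
python3 - <<'E'
from h import *
s=manip.read_state();print(s["clock"],s["eef_pos"],s["finger_gap"],s["wrist_force"])
c,p,d=snap("wrist","w4")
c2,p2,d2=snap("scene","scene4")
a=cv2.resize(p[100:300,200:440],None,fx=1.6,fy=1.6)
b=cv2.resize(p2[180:300,260:480],None,fx=1.8,fy=2.666)
o=np.zeros((320,790,3),np.uint8);o[:,:384]=a;o[:,384:384+396]=b
cv2.imwrite("pics/w4c.png",o[:,:,::-1])
E
```

```text
12.45 [570.87746935  27.32529386 164.64577981] 85.1408477425965 [-0.68496958  0.1858161   0.47268941]
```

View pics/w4c.png

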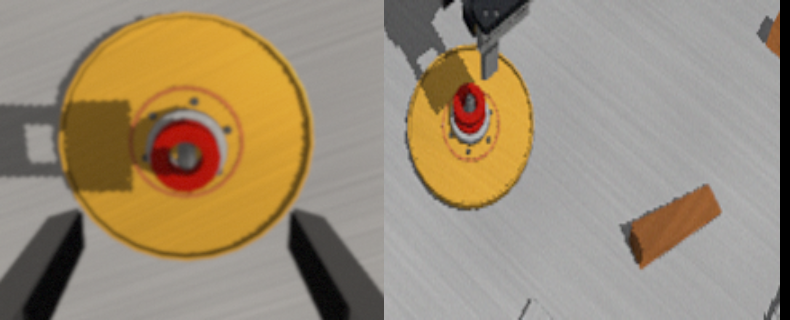

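The spool sits flat on the washer and the spindle is visible in its bore (185,152 in the crop). Now a closer look at the wedge, whose thick end faces the drum.

>>> jog_arm(
  plan=[-0.005, 0.045, 0, 0, 0, 0, -0.01, 0.09, 0, 0, 0, 0, -0.015, 0.135, 0, 0, 0, 0, -0.02, 0.18, 0, 0, 0, 0, -0.025, 0.225, 0, 0, 0, 0, -0.03, 0.26, 0, 0, 0, 0, -0.03, 0.273, 0, 0, 0, 0, -0.03, 0.273, 0, 0, 0, 0, -0.03, 0.273, 0, 0, 0, 0],
  claw=0.07,
)

```text
clock: 13.45
eef_pos: [539.8, 299.1, 160.5]
eef_rot: [-3.14, -0.001, 2.808]
wrist_force: [0.1, 0.8, 0.5]
finger_gap: 70.0
finger_force: 0.0
```

```bash
python3 - <<'E'
from h import *
s=manip.read_state();print(s["clock"],s["eef_pos"],s["joints"])
c,p,d=snap("wrist","w5")
h,s,v=cv2.split(cv2.cvtColor(p,cv2.COLOR_RGB2HSV))
m=((h>3)&(h<16)&(s>110)&(v>40)).astype(np.uint8)
cs,_=cv2.findContours(m,cv2.RETR_EXTERNAL,cv2.CHAIN_APPROX_NONE)
for k in cs:
    if cv2.contourArea(k)>400: print(cv2.contourArea(k),cv2.approxPolyDP(k,5,True)[:,0].tolist(),cv2.moments(k)['m10']/cv2.contourArea(k))
E
```

```text
13.45 [539.76867958 299.12122592 160.53607724] [ 4.46812894e-01  4.86773900e-01  1.36875640e+00 -2.86336919e-04
  1.28752871e+00 -7.90621618e-01]
423.5 [[630, 253], [620, 251], [604, 265], [597, 287], [605, 292], [609, 275]] 610.336481700118
703.5 [[639, 170], [611, 172], [586, 191], [579, 219], [590, 237], [610, 244], [588, 226], [594, 195], [615, 176]] 595.803601042407
3628.5 [[504, 175], [464, 160], [411, 252], [432, 261]] 456.3409581553442
3470.5 [[309, 79], [291, 200], [317, 204], [336, 83]] 313.01205397877345
```

View pics/w5.png

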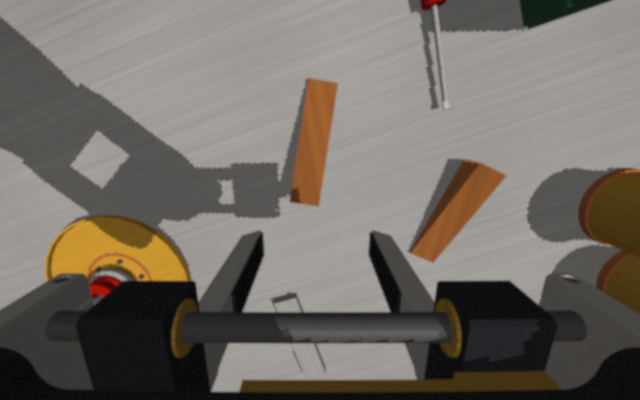

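Wrist view: the wedge is the quad (309,79),(336,83),(317,204),(291,200), with the drum at lower left (118,255). I'll use depth to tell the thick end.

```bash
python3 - <<'E'
from h import *
np.set_printoptions(precision=1,suppress=True)
c,p,d=load("w5"); h,s,v=cv2.split(cv2.cvtColor(p,cv2.COLOR_RGB2HSV))
m=((h>3)&(h<16)&(s>110)&(v>40)); b=np.zeros(m.shape,bool); b[70:215,280:345]=1
ys,xs=np.nonzero(m&b)
P=np.array([atdepth(c,u,v,d[v,u]) for u,v in zip(xs,ys) if d[v,u]>0])
# top face plane: z = a x + b y + c
A=np.c_[P[:,:2],np.ones(len(P))]; w=np.ones(len(P),bool)
for _ in range(6):
    k=np.linalg.lstsq(A[w],P[w,2],rcond=None)[0]; r=P[:,2]-A@k; w=abs(r)<max(2,1.5*r[w].std())
print(k,"slope",np.hypot(*k[:2]),"n",w.sum(),len(P),"thin dir",np.degrees(np.arctan2(-k[1],-k[0])))
Q=P[w]; print("zrange",np.percentile(Q[:,2],[1,99]),cv2.minAreaRect(Q[:,:2].astype(np.float32)))
print(Q[Q[:,2]<12].mean(0),Q[Q[:,2]>28].mean(0))
# contour rays onto the plane
cs,_=cv2.findContours((m&b).astype(np.uint8),cv2.RETR_EXTERNAL,cv2.CHAIN_APPROX_NONE);q=max(cs,key=cv2.contourArea)
o=np.array(c["origin"])
def onp(u,v):
    W=att(c)@np.array([*ray(c,u,v),1]); t=(k[0]*o[0]+k[1]*o[1]+k[2]-o[2])/(W[2]-k[0]*W[0]-k[1]*W[1]); return o+t*W
for u in((309,79),(336,83),(317,204),(291,200)): print(u,onp(*u))
for vv in(85,140,170,185,190,195,200): print(vv,[ (x,v[vv,x]) for x in range(286,334,4)])
E
```

```text
[  0.2  -0.1 -48.1] slope 0.2491310118573777 n 3580 3603 thin dir 151.86523726419415
zrange [ 6.  37.7] ((485.7924499511719, 313.3137512207031), (31.530784606933594, 128.55862426757812), 61.67863082885742)
[440.2 338.    8.9] [524.7 292.8  32.9]
(309, 79) [423.1 330.8   6. ]
(336, 83) [436.4 356.7   5.9]
(317, 204) [548.3 296.3  37.6]
(291, 200) [534.9 271.3  37.6]
85 [(286, np.uint8(159)), (290, np.uint8(159)), (294, np.uint8(157)), (298, np.uint8(159)), (302, np.uint8(159)), (306, np.uint8(109)), (310, np.uint8(148)), (314, np.uint8(154)), (318, np.uint8(162)), (322, np.uint8(155)), (326, np.uint8(151)), (330, np.uint8(154))]
140 [(286, np.uint8(160)), (290, np.uint8(138)), (294, np.uint8(86)), (298, np.uint8(110)), (302, np.uint8(144)), (306, np.uint8(142)), (310, np.uint8(153)), (314, np.uint8(158)), (318, np.uint8(155)), (322, np.uint8(152)), (326, np.uint8(162)), (330, np.uint8(160))]
170 [(286, np.uint8(86)), (290, np.uint8(86)), (294, np.uint8(126)), (298, np.uint8(147)), (302, np.uint8(143)), (306, np.uint8(144)), (310, np.uint8(144)), (314, np.uint8(150)), (318, np.uint8(15
[... 437 characters left out ...]
uint8(148)), (306, np.uint8(143)), (310, np.uint8(145)), (314, np.uint8(144)), (318, np.uint8(149)), (322, np.uint8(161)), (326, np.uint8(162)), (330, np.uint8(159))]
195 [(286, np.uint8(117)), (290, np.uint8(100)), (294, np.uint8(74)), (298, np.uint8(97)), (302, np.uint8(148)), (306, np.uint8(144)), (310, np.uint8(143)), (314, np.uint8(143)), (318, np.uint8(146)), (322, np.uint8(159)), (326, np.uint8(158)), (330, np.uint8(160))]
200 [(286, np.uint8(161)), (290, np.uint8(103)), (294, np.uint8(75)), (298, np.uint8(80)), (302, np.uint8(145)), (306, np.uint8(144)), (310, np.uint8(143)), (314, np.uint8(145)), (318, np.uint8(146)), (322, np.uint8(156)), (326, np.uint8(157)), (330, np.uint8(160))]
```

The wedge's thin end points at 151.8°, its centre is (485.7,313.7) and the grip point is (520.9,294.8). The slope of 0.249, width of 31.5 and length of 128.6 all match. Grip it with a −9.2° turn.

>>> jog_arm(
  plan=[-0.0187, -0.0055, 0, 0, 0, -4.6, -0.0187, -0.0055, -0.04, 0, 0, -9.2, -0.0187, -0.0055, -0.08, 0, 0, -9.2, -0.0187, -0.0055, -0.115, 0, 0, -9.2, -0.0187, -0.0055, -0.14, 0, 0, -9.2, -0.0187, -0.0055, -0.153, 0, 0, -9.2, -0.0187, -0.0055, -0.1585, 0, 0, -9.2, -0.0187, -0.0055, -0.1585, 0, 0, -9.2, -0.0187, -0.0055, -0.1585, 0, 0, -9.2],
)

```text
clock: 14.4
eef_pos: [521.7, 294.9, 4.3]
eef_rot: [3.14, 0.001, 2.648]
wrist_force: [-0.1, -0.5, -0.5]
finger_gap: 70.1
finger_force: 0.0
```

>>> jog_arm(
  plan=[0, 0, 0, 0, 0, 0, 0, 0, 0, 0, 0, 0, 0, 0, 0, 0, 0, 0, 0, 0, 0, 0, 0, 0, 0, 0, 0, 0, 0, 0, 0, 0, 0, 0, 0, 0, 0, 0, 0, 0, 0, 0],
  claw=0.02,
  force=40,
)

```text
clock: 15.1
eef_pos: [521.0, 294.8, 3.0]
eef_rot: [3.142, 0.0, 2.648]
wrist_force: [-0.7, -0.4, 1.3]
finger_gap: 31.8
finger_force: 40.0
```

>>> jog_arm(
  plan=[0, 0, 0.02, 0, 0, 0, 0, 0, 0.06, 0, 0, 0, -0.01, -0.02, 0.1, 0, 0, -6, -0.025, -0.06, 0.1, 0, 0, -13, -0.04, -0.1, 0.1, 0, 0, -21, -0.055, -0.14, 0.1, 0, 0, -29, -0.07, -0.18, 0.1, 0, 0, -37, -0.08, -0.22, 0.1, 0, 0, -45, -0.08, -0.26, 0.1, 0, 0, -53, -0.08, -0.3, 0.1, 0, 0, -61, -0.075, -0.34, 0.1, 0, 0, -69, -0.07, -0.38, 0.1, 0, 0, -77, -0.067, -0.42, 0.1, 0, 0, -84, -0.065, -0.45, 0.1, 0, 0, -90, -0.065, -0.462, 0.09, 0, 0, -92, -0.065, -0.462, 0.06, 0, 0, -92, -0.065, -0.462, 0.03, 0, 0, -92, -0.065, -0.462, 0.012, 0, 0, -92, -0.065, -0.462, 0.003, 0, 0, -92, -0.065, -0.462, 0.001, 0, 0, -92],
)

```text
clock: 17.1
eef_pos: [455.6, -166.5, 3.2]
eef_rot: [-3.14, 0.0, 1.044]
wrist_force: [0.2, -0.4, -0.2]
finger_gap: 31.4
finger_force: 40.0
```

>>> jog_arm(
  plan=[0, 0, -0.001, 0, 0, 0, 0, 0, -0.001, 0, 0, 0, 0, 0, -0.001, 0, 0, 0],
)

```text
clock: 17.4
eef_pos: [456.4, -167.3, 3.6]
eef_rot: [3.14, -0.0, 1.043]
wrist_force: [-0.3, 0.3, -1.7]
finger_gap: 31.5
finger_force: 40.0
```

```bash
python3 - <<'E'
from h import *
np.set_printoptions(precision=1,suppress=True)
s=manip.read_state();print(s["clock"],s["eef_pos"],s["eef_rot"],s["wrist_force"],s["joints"])
c,p,d=snap("wrist","w6"); snap("side","side6"); snap("scene","scene6")
h,s,v=cv2.split(cv2.cvtColor(p,cv2.COLOR_RGB2HSV))
m=((h>3)&(h<16)&(s>110)&(v>40)).astype(np.uint8)
cs,_=cv2.findContours(m,cv2.RETR_EXTERNAL,cv2.CHAIN_APPROX_NONE)
for k in cs:
    if cv2.contourArea(k)>600: 
        q=cv2.approxPolyDP(k,4,True)[:,0]; print(cv2.contourArea(k),[(t.tolist(),onplane(c,*t,5)[:2]) for t in q])
E
```

```text
17.4 [ 456.4 -167.3    3.6] [ 3.1 -0.   1. ] [-0.3  0.3 -1.7] [-0.4  0.4  1.9  0.   0.8  0.1]
12895.0 [([290, 73], array([496.5, -70.3])), ([289, 306], array([ 415.7, -199.7])), ([342, 308], array([ 447.3, -220.2])), ([344, 74], array([522.7, -86.2]))]
```

View pics/w6.png

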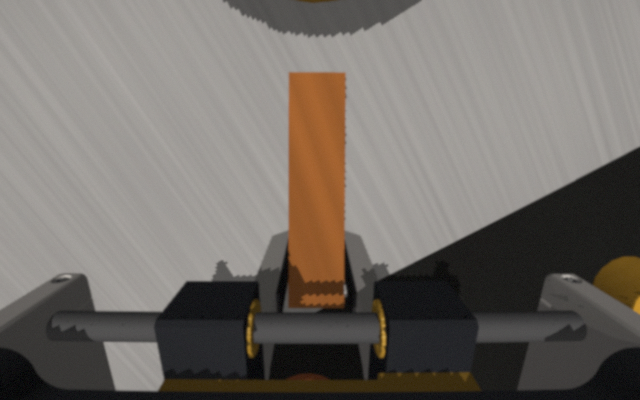

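The wedge is flat and aligned, with its nose at about (510,−78), 31 mm short of the rim. Advancing towards the drum axis.

>>> jog_arm(
  plan=[0.005, 0.0086, 0, 0, 0, 0, 0.0101, 0.0173, 0, 0, 0, 0, 0.0151, 0.0259, 0, 0, 0, 0, 0.0202, 0.0345, 0, 0, 0, 0, 0.0252, 0.0432, 0, 0, 0, 0, 0.0288, 0.0492, 0, 0, 0, 0, 0.0303, 0.0518, 0, 0, 0, 0, 0.0303, 0.0518, 0, 0, 0, 0, 0.0303, 0.0518, 0, 0, 0, 0],
)

```text
clock: 18.45
eef_pos: [486.3, -115.4, 3.0]
eef_rot: [3.141, -0.0, 1.042]
wrist_force: [0.1, 1.1, 1.5]
finger_gap: 31.8
finger_force: 40.0
```

```bash
python3 - <<'E'
from h import *
np.set_printoptions(precision=1,suppress=True)
s=manip.read_state();print(s["clock"],s["eef_pos"],s["wrist_force"],s["finger_gap"])
snap("side","side7"); snap("scene","scene7"); snap("wrist","w7")
E
```

```text
18.45 [ 486.3 -115.4    3. ] [0.1 1.1 1.5] 31.759033170534906
```

>>> jog_arm(
  plan=[0.002, 0.0035, 0, 0, 0, 0, 0.002, 0.0035, 0, 0, 0, 0],
)

```text
clock: 18.8
eef_pos: [488.4, -111.7, 3.0]
eef_rot: [3.141, -0.0, 1.042]
wrist_force: [-0.2, 0.8, 0.6]
finger_gap: 31.6
finger_force: 40.0
```

>>> jog_arm(
  plan=[0.002, 0.0035, 0, 0, 0, 0, 0.002, 0.0035, 0, 0, 0, 0],
)

```text
clock: 19.0
eef_pos: [490.5, -108.0, 3.0]
eef_rot: [3.141, -0.0, 1.043]
wrist_force: [0.9, 1.6, 1.4]
finger_gap: 31.6
finger_force: 40.0
```

>>> jog_arm(
  plan=[0.002, 0.0035, 0, 0, 0, 0, 0.002, 0.0035, 0, 0, 0, 0],
)

```text
clock: 19.2
eef_pos: [492.5, -104.6, 3.0]
eef_rot: [3.141, 0.0, 1.043]
wrist_force: [-0.6, 0.2, 1.4]
finger_gap: 31.6
finger_force: 40.0
```

>>> jog_arm(
  plan=[0.002, 0.0035, 0, 0, 0, 0, 0.002, 0.0035, 0, 0, 0, 0],
)

```text
clock: 19.4
eef_pos: [494.3, -101.5, 3.0]
eef_rot: [3.142, 0.0, 1.043]
wrist_force: [-2.4, -3.3, 2.8]
finger_gap: 31.8
finger_force: 40.0
```

```bash
python3 - <<'E'
from h import *
np.set_printoptions(precision=2,suppress=True)
F=[];
for i in range(4): 
    s=manip.read_state();print(s["clock"],s["eef_pos"],s["wrist_force"],s["moment"]); camera("side")
snap("side","side8"); snap("scene","scene8"); snap("wrist","w8")
def cmp(a,b,n):
    # pan brass pixels: mean depth-derived z before and after
    for f in(a,b):
        c,p,d=load(f); h,s,v=cv2.split(cv2.cvtColor(p,cv2.COLOR_RGB2HSV))
        m=(h>18)&(h<28)&(s>150)&(v>110)&(d>0)
        k,l,st,_=cv2.connectedComponentsWithStats(m.astype(np.uint8))
        Z=np.array([0])
        # choose component near the drum
        best=None
        for i in range(1,k):
            if st[i,4]>300:
                ys,xs=np.nonzero(l==i);P=np.array([atdepth(c,u,v,d[v,u]) for u,v in zip(xs,ys)])
                r=np.hypot(P[:,0]-569.5,P[:,1]-27)
                if np.median(r)<95:
                    q=P[(r>35)&(r<75),2]; print(f,len(q),"floor z mean",q.mean(),"med",np.median(q))
for n in("side","scene"): cmp(n+"7",n+"8",n); 
cmp("side0","scene0","")
E
```

```text
19.4 [ 494.28 -101.46    2.98] [-2.42 -3.34  2.79] [-0.53  0.36  0.01]
19.45 [ 494.26 -101.42    2.95] [-1.42 -2.19  1.81] [-0.56  0.31  0.02]
19.5 [ 494.23 -101.44    2.97] [-1.61 -2.91  3.42] [-0.51  0.3   0.04]
19.55 [ 494.27 -101.43    2.97] [-2.05 -1.8   4.33] [-0.46  0.29  0.06]
scene7 1534 floor z mean 17.97183261127666 med 17.97245377624472
scene8 1540 floor z mean 18.84095805257946 med 18.814190713817084
side0 916 floor z mean 18.025305327698188 med 18.005507229674834
scene0 1554 floor z mean 17.94281007604662 med 17.925894850297652
scene0 63 floor z mean 18.24782361724018 med 18.084525356204267
```

Contact came at about 72.5 mm of travel, and the head already reads 0.87 mm up by scene depth. Going 8.5 mm farther for 3 mm.

>>> jog_arm(
  plan=[0.001, 0.0018, 0, 0, 0, 0, 0.0022, 0.0037, 0, 0, 0, 0, 0.0033, 0.0056, 0, 0, 0, 0, 0.0043, 0.0073, 0, 0, 0, 0, 0.0043, 0.0073, 0, 0, 0, 0, 0.0043, 0.0073, 0, 0, 0, 0],
)

```text
clock: 20.35
eef_pos: [498.4, -94.4, 3.0]
eef_rot: [-3.142, 0.001, 1.043]
wrist_force: [-2.9, -5.1, 3.7]
finger_gap: 32.0
finger_force: 40.0
```

```bash
python3 - <<'E'
from h import *
np.set_printoptions(precision=2,suppress=True)
s=manip.read_state();print(s["clock"],s["eef_pos"],s["eef_rot"],s["wrist_force"],s["moment"],s["finger_gap"])
snap("side","side9"); snap("scene","scene9"); snap("wrist","w9")
for f in("scene7","scene9","side0","side9"):
    c,p,d=load(f); h,s,v=cv2.split(cv2.cvtColor(p,cv2.COLOR_RGB2HSV))
    m=(h>18)&(h<28)&(s>150)&(v>110)&(d>0)
    ys,xs=np.nonzero(m);P=np.array([atdepth(c,u,v,d[v,u]) for u,v in zip(xs,ys)])
    r=np.hypot(P[:,0]-569.5,P[:,1]-27); w=(r>35)&(r<75); q=P[w]
    k=np.linalg.lstsq(np.c_[q[:,:2]-[569.5,27],np.ones(len(q))],q[:,2],rcond=None)[0]
    print(f,len(q),"z",np.median(q[:,2]),"tilt",k[:2])
# wedge top in scene9 / w9
c,p,d=load("w9"); h,s,v=cv2.split(cv2.cvtColor(p,cv2.COLOR_RGB2HSV))
m=((h>3)&(h<16)&(s>110)&(v>40)&(d>0)); ys,xs=np.nonzero(m)
P=np.array([atdepth(c,u,v,d[v,u]) for u,v in zip(xs,ys)]); g=(np.hypot(P[:,0]-510,P[:,1]+75)<28)
q=P[g];k=np.linalg.lstsq(np.c_[q[:,:2],np.ones(len(q))],q[:,2],rcond=None)[0];print("wedge slope",np.hypot(*k[:2]),"z at contact", k@[569.5-90*.5047,27-90*.8635,1],len(q))
a=load("side9")[1]; b=load("scene9")[1]
o=np.zeros((400,800,3),np.uint8);o[:,:400]=cv2.resize(a[120:320,270:470],(400,400));o[:,400:]=cv2.resize(b[130:290,230:390],(400,400))
cv2.imwrite("pics/fin.png",o[:,:,::-1])
E
```

```text
20.35 [498.45 -94.4    2.97] [-3.14  0.    1.04] [-2.86 -5.11  3.69] [-1.1   0.62  0.03] 32.030640706367315
scene7 1574 z 17.982561097338078 tilt [-0.  0.]
scene9 1599 z 20.844750270085342 tilt [-0.  0.]
side0 916 z 18.005507229674834 tilt [-0.  0.]
side9 145 z 21.11862781124171 tilt [-0.  0.]
wedge slope 0.252208254327033 z at contact 19.049640511647127 5284
```

View pics/fin.png

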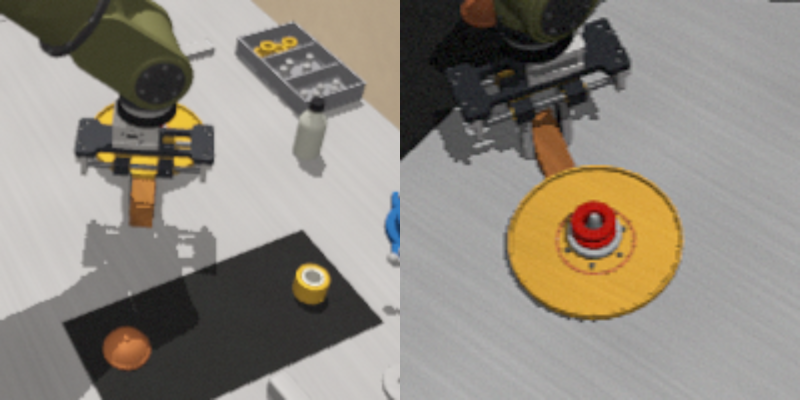

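The head stands 2.9–3.1 mm off its seat and is level. The wedge slope of 0.252 means it lies flat, and it is still gripped. The spool and washer are on the hub, and the gripper is clear of the pan. Handing in.

```bash
python3 -c "
from cell import manip; print(manip.sign_off())"
```

```text
the job is handed in; nothing more can be done
None
```

The job is handed in: the washer and then the spool lie on the hub, and the wedge, flat on the bench and still gripped, holds the drum head about 3 mm off its seat (2.9–3.1 mm by camera depth).

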